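# Pop the battery flap of a tool presetter

### The job

The presetter's backup cells are due for changing, so open its battery flap for the fitter: press lightly and just once, with closed fingertips on the ring mark of the black flap in the machine's deck, until its catch lets go, then take your hand away and let the flap spring up by itself. Watch for at least two seconds, hand clear of it, that it stays fully up. Do not lift the flap by hand or push it shut again, do not touch the tool set in the spindle, and leave the cell, the collet and the tool holder standing where they are.

Things in the scene. Friction and masses are not known exactly. Their poses are not given: they have to be found in the camera images.
- presetter: Benchtop tool presetter: white machine base with rounded corners, 360 mm along its x, 600 mm along its y, flat deck 115 mm above the table. Origin at the centre of its underside, on the table; z up; at yaw 0 its front (-x) faces the robot. Fixed, but stands elsewhere and is turned by up to 0.2 rad in each start.
- hatch (a joint): Angle of the black battery flap, rad: 0 shut and latched (flush), growing as it opens upwards. Push-push latch: the mark goes down under 2 to 4 N; from 4.2 mm down (-0.05 rad) the catch is free, and from 5 mm (-0.06 rad) on rubber buffers resist (8 N/mm). Let go, the flap springs up within about 2 s to its stop at 1.25 rad and stays. Pressed fully down again, it latches. Noise 0.01 rad.
- press_mark (a point): Centre of the white ring mark, 22 mm across, on the flap's top face, 25 mm from the flap's front edge (nearer the machine's front), half-way along it, 85 mm from the hinge line. Flap shut: at deck height, at (-128, -175) mm in the presetter's frame. Moves with the flap: z is the normal of its top face, y runs along the hinge.
- hatch_hinge (a point): Point on the flap's hinge line, half-way along it, 2.5 mm below the deck; y runs along the hinge. The flap, 110 mm (across the hinge) by 130 by 5 mm, is hinged at the edge farther from the machine's front. Fully up it stands 105 mm above the deck, within 45 mm in front of the hinge line.
- latch_pin (a joint): Sideways place, m, of the latch's small steel follower pin, hidden under the flap's front edge, out of reach. 0 while latched, about +0.003 once a press has freed it, -0.007 when the flap stands open, and again from -0.007 on while the flap is being pushed shut.
- set_tool: Tool being measured, fixed in the spindle on the deck: dark spindle flange 116 mm across with a steel tool holder and a brass-coloured drill, 190 mm tall in all. Origin at the centre of the flange's underside, on the deck, at (12, 95) mm in the presetter's frame; z up. Not to be touched.
- cell_mid (a point): Centre of the new battery cell standing on the parts mat: green upright cylinder, 26 mm across, 49 mm tall with its pole, loose. The three loose things stand in a row about 70 mm apart, their centres 60 to 95 mm behind the hinge line; which stands where changes.
- collet_mid (a point): Centre of the spring collet standing on the parts mat: bright steel, tapered, 33 mm across at most, 42 mm tall, loose.
- holder_mid (a point): Centre of the spare tool holder standing on the parts mat: dark steel, flange 48 mm across at its foot, tapering up, 85 mm tall, loose.
- deck (a point): Centre of the presetter's deck surface, axes as the presetter's. In its frame: black flap at x -153 to -43, y -240 to -110 mm; rubber parts mat behind the flap at x -12 to 92, y -255 to -35 mm; white measuring column, 130 by 100 mm and 500 mm tall, round (85, 235) mm, with its camera and lamp fork 165 to 265 mm above the deck, all at y above +80 mm.
There are look-alikes about, which are no part of the job. There is more than one size of the part that bears holder_mid; the job needs the smaller. Of the things shaped like the part that bears collet_mid, the bare steel one is meant.

How it is judged:
By the outcome, as a careful person would: the job done as asked, in the order asked, and still so for the second after the job is handed in, with the robot touching nothing.
It also fails if it takes over 34 s, if anything falls off the work surface, if the arm or the gripper's body presses on something with over 40 N, if the wrist force passes 120 N, or if a joint passes its speed limit or range.

### The arm

A 6-joint arm with a two-finger parallel gripper is mounted at the origin on the work surface. World frame = base frame: x ahead of the robot, y to its left, z up, the work surface at z = 0. Lengths are in m, angles in rad, forces in N, time in s.
With the tool pointing down it reaches from about 0.3 to 0.75 m from the base axis. Payload 8.5 kg.
Tool frame: the origin (TCP) lies on the centre line of the jaws, within the pads' length; the fingertips stand 22 mm ahead of it and the grasp point (between the pads) lies 3 mm ahead of it; z points along the fingers, x is the direction in which the jaws open and shut, and the axes are right-handed (so a half turn about z gives the same grasp; the last joint's range is limited). The gripper opens to 88 mm and grips with 3 to 60 N. Pads are 18 mm wide; open, the fingers measure 123 mm over their backs; the gripper's body (75 mm by 187 mm) begins 45 mm behind the grasp point.
Start: joints at [-1.514, 0.381, 1.297, -0, 1.464, -0.215], TCP at [0.148, -0.53, 0.261] pointing down, gripper open.
Joint ranges: [-3.11, 3.11], [-0.89, 2.33], [0.22, 2.48], [-1.42, 4.56], [0.17, 2.85], [-2.88, 2.88]. Speed limits (rad/s): [2.39, 2.39, 3.14, 3.14, 3.14, 3.14].

### API

Orientations are given as a unit quaternion [w, x, y, z].
In Python, from station import bot gives the robot as it stands.
- The arm moves only by the shell command python3 -m handwheel 'ROWS' [OPENING]. ROWS is JSON, a list of rows, each an object with "dp": the shift along the tool's x, y, z each as a share of 40 cm, from -1 to 1, a list of three; "delta_rot": the turn, a rotation vector about the tool's x, y, z each as a share of pi/4 rad, from -1 to 1, a list of three. A call has 1 to 5 rows; each row shifts and turns the pose as measured when the row begins, along the tool's axes as they then stand; what a row does not reach is not made up. A row lasts 1/8 s, in which the tool goes at most 62.5 mm and 10.7 degrees, less where a joint would pass 70% of its speed; a pose out of reach is approached as far as the arm can. A call with a number of a shift or a turn outside -1 to 1 is refused whole. A call with a gripper value outside its range is refused whole. OPENING is the opening, from -1 (shut) to 1 (fully open), set as the call begins (- or left out, the last holds). The fingers move at their own pace and stop on an object; the grip force is fixed at half the most. Time passes only in rows, so rows that do not move let the fingers close. It gives the time, the measured TCP pose, the force and the opening at its end, in the units of the state.
- bot.sense(): the state, without advancing time (a new reading comes with each control period).
- bot.snapshot(name): name is "scene" or "top" or "wrist"; returns a dict with "frame" (384x512x3 uint8, red, green, blue), "depth" (384x512 float32, m along the optical axis (not along the pixel's ray), 0 where there is no reading), "K" (3x3 intrinsics, pixels), "extrinsics" (4x4, takes a point from world to camera coordinates). Camera axes: x right, y up, looking along -z (the intrinsics and any distortion apply to the point x, -y, -z); pixel columns grow to the right and rows downward; lengths in m; the calibration is good to about 2 mm. A picture is of the moment at which its call begins.
- bot.close_job(): hands the job in, once; it reports no verdict.
Trained networks look in a picture, given as the dict that the camera call returned (one of the last four; its "shot" number tells which), for a name from the list of things; names that differ only in an ending like _2 or _b are one class to them, and where a whole thing is asked for, a point or a joint stands for the part that bears it (a point fixed in the world has none). Each returns a list of dicts, best first, with "score" (0 to 1); they miss things now and then, are a little off and sometimes report something else, mostly with a low value. They report only what shows in the picture. A call takes as long as a camera call. They do not tell look-alikes from the thing itself.
- bot.find_in(picture, name): "bbox" ([left, top, width, height] in pixels, round what is visible of it).
- bot.tip_of(picture, name): "uv" ([column, row] in pixels: a listed point, or the origin of a listed thing).
The state is a dict: "time": time; "qpos": joint angles; "qvel": joint speeds; "effort": joint torques, N m; "tcp_pos": TCP position; "orientation": TCP orientation; "contact_force": force on the tool from outside, world axes, zero at the start; "wrist_torque": the same for the moment, N m; "finger_gap": finger opening in m.
Only numpy, scipy, OpenCV 4.12 (cv2) and the standard library are available. Lean on these libraries where they do the work, as an engineer would, in place of code of your own. Each camera call takes 0.05 s, during which the arm holds its last target. There are 200 camera calls.

## Working session

There is one attempt and no reset: what is moved stays moved. The work goes in short steps, Python scripts to look and compute and a shell command to move; the robot and the scene stay as the last step left them, time stands still between calls to the robot, and variables do not carry over. Pictures are saved under pics/ and viewed, about 8 in all and at most 12, crops included, and the job is handed in when it is done.

```bash
ls; mkdir -p pics; cat > h.py <<'E'
import numpy as np, cv2
from station import bot
from scipy.spatial.transform import Rotation as R
def world(p,u,v,z=None):
    K,E=p["K"],p["extrinsics"]; Ei=np.linalg.inv(E)
    r=np.linalg.inv(K)@[u,v,1]; r=np.array([r[0],-r[1],-r[2]])
    if z is None:
        d=np.median(p["depth"][int(v)-1:int(v)+2,int(u)-1:int(u)+2]); return Ei[:3,:3]@(r*d)+Ei[:3,3]
    w=Ei[:3,:3]@r; c=Ei[:3,3]; return c+w*(z-c[2])/w[2]
def pix(p,X):
    c=p["extrinsics"]@np.r_[X,1]; q=p["K"]@[c[0],-c[1],-c[2]]; return q[:2]/q[2]
def save(p,n): cv2.imwrite(f"pics/{n}.png",p["frame"][:,:,::-1])
E
python3 - <<'E'
from h import *
np.set_printoptions(precision=4,suppress=True)
for c in("scene","top"):
    p=bot.snapshot(c); save(p,c+"1")
    for n in("press_mark","hatch_hinge","set_tool","presetter","cell_mid","collet_mid","holder_mid","deck"):
        for t in bot.tip_of(p,n)[:3]:
            u,v=t["uv"]; print(c,n,round(t["score"],2),np.round([u,v]),world(p,u,v), world(p,u,v,.115)[:2])
s=bot.sense(); print(s)
E
```

```text
pics
scene press_mark 0.94 [186. 236.] [ 0.5143 -0.2973  0.1158] [ 0.5137 -0.2968]
scene hatch_hinge 0.93 [210. 245.] [ 0.5896 -0.2862  0.1151] [ 0.5895 -0.2862]
scene hatch_hinge 0.57 [256. 210.] [ 0.6196 -0.1101  0.1148] [ 0.6198 -0.1103]
scene set_tool 0.68 [274. 191.] [ 0.6321 -0.033   0.1387] [ 0.6187 -0.0088]
scene set_tool 0.18 [263. 230.] [ 0.6782 -0.1684  0.1198] [ 0.6759 -0.1646]
scene cell_mid 0.72 [260. 222.] [ 0.6737 -0.1748  0.152 ] [ 0.6546 -0.1442]
scene collet_mid 0.76 [147. 328.] [ 0.578  -0.5225  0.0416] [ 0.6195 -0.5419]
scene collet_mid 0.75 [250. 244.] [ 0.6896 -0.248   0.1467] [ 0.6741 -0.2254]
scene holder_mid 0.75 [233. 255.] [ 0.6901 -0.3186  0.1765] [ 0.6587 -0.2795]
scene holder_mid 0.71 [179. 334.] [ 0.6768 -0.5072  0.0943] [ 0.6866 -0.5135]
scene holder_mid 0.48 [259. 210.] [ 0.6257 -0.1072  0.1157] [ 0.6254 -0.1067]
scene deck 0.86 [257. 209.] [ 0.6179 -0.102   0.1147] [ 0.6181 -0.1023]
top press_mark 0.81 [319. 221.] [ 0.5058 -0.2959  0.1134] [ 0.5056 -0.2956]
top hatch_hinge 0.84 [313. 194.] [ 0.5974 -0.277   0.1148] [ 0.5973 -0.2769]
top set_tool 0.8
[... 359 characters left out ...]
p holder_mid 0.58 [371. 180.] [ 0.6517 -0.4767  0.0977] [ 0.6477 -0.472 ]
top holder_mid 0.49 [322. 169.] [ 0.6677 -0.2989  0.1747] [ 0.683  -0.3088]
top deck 0.62 [257. 186.] [ 0.6188 -0.0916  0.1149] [ 0.6188 -0.0916]
{'time': 0.9, 'qpos': array([-1.5143,  0.3806,  1.2974,  0.    ,  1.4636, -0.2153]), 'qvel': array([ 0.0011, -0.0005,  0.0003,  0.0011,  0.0024, -0.0013]), 'effort': array([ -0.0003, -43.7791, -22.4726,   0.0714,   0.0312,  -0.    ]), 'tcp_pos': array([ 0.1477, -0.5298,  0.2608]), 'orientation': array([ 0.    ,  0.7964, -0.6048,  0.    ]), 'contact_force': array([-0.1067, -0.8387, -0.7386]), 'wrist_torque': array([-0.0268,  0.0282,  0.016 ]), 'finger_gap': 0.0882051882221553}
```

View pics/scene1.png

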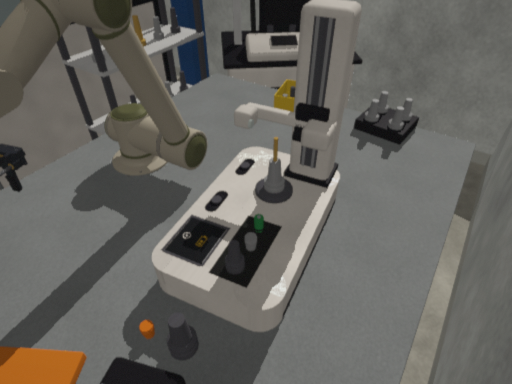

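View pics/top1.png

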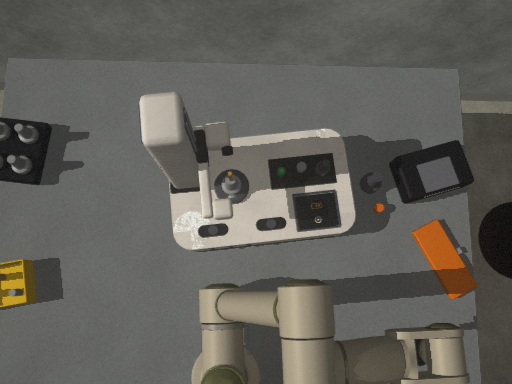

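The scene view shows the black flap with its ring at (186,236), and the holder, collet and cell standing behind it on the mat. The top view has the ring at (319,220). The orange cone and the larger dark holder stand on the table, so they are the look-alikes. I'm moving over the flap with the fingers closing.

```bash
python3 -m handwheel '[{"dp":[-0.04,-0.13,-0.03],"delta_rot":[0,0,0]},{"dp":[-0.04,-0.13,-0.03],"delta_rot":[0,0,0]},{"dp":[-0.04,-0.13,-0.02],"delta_rot":[0,0,0.1]},{"dp":[-0.04,-0.13,0],"delta_rot":[0,0,0.1]},{"dp":[-0.04,-0.13,0],"delta_rot":[0,0,0]}]' -1
python3 - <<'E'
from h import *
s=bot.sense();print(s["tcp_pos"],R.from_quat(s["orientation"],scalar_first=True).as_matrix().round(3))
E
```

```text
time: 1.52
tcp_pos: [0.387, -0.3928, 0.2939]
orientation: [0.0, 0.742, -0.67, 0.001]
contact_force: [0.3, 0.0, -0.8]
finger_gap: 0.0403
[ 0.38704989 -0.39278955  0.29387572] [[ 0.102 -0.995  0.001]
 [-0.995 -0.102 -0.001]
 [ 0.001 -0.001 -1.   ]]
```

```bash
python3 -m handwheel '[{"dp":[-0.11,-0.1,0],"delta_rot":[0,0,0]},{"dp":[-0.12,-0.11,0],"delta_rot":[0,0,0]},{"dp":[0,0,0],"delta_rot":[0,0,0]}]' -1
python3 - <<'E'
from h import *
np.set_printoptions(precision=4,suppress=True)
p=bot.snapshot("wrist"); save(p,"w1")
for n in("press_mark","hatch_hinge"):
  for t in bot.tip_of(p,n)[:2]:
    u,v=t["uv"]; print(n,t["score"],u,v,world(p,u,v),world(p,u,v,.115))
print(bot.sense()["tcp_pos"])
E
```

```text
time: 1.9
tcp_pos: [0.4634, -0.2908, 0.2935]
orientation: [-0.0, 0.744, -0.668, 0.001]
contact_force: [-0.2, -1.5, 0.6]
finger_gap: 0.0101
press_mark 0.75 264.2 121.4 [ 0.5131 -0.2942  0.1153] [ 0.513  -0.2942  0.115 ]
hatch_hinge 0.78 259.6 19.6 [ 0.5979 -0.2804  0.1116] [ 0.5972 -0.2805  0.115 ]
[ 0.4613 -0.2944  0.2933]
```

View pics/w1.png

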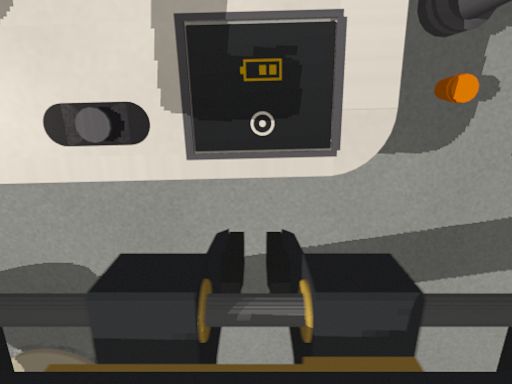

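The wrist view shows the ring centre at about (262,124), with the fingers still closing. I'll refine the ring position from the pixels.

```bash
python3 - <<'E'
from h import *
np.set_printoptions(precision=4,suppress=True)
p=bot.snapshot("wrist")
g=cv2.cvtColor(p["frame"],cv2.COLOR_RGB2GRAY)
u0,v0=262,124
y,x=np.mgrid[v0-19:v0+20,u0-19:u0+20]; m=g[v0-19:v0+20,u0-19:u0+20]>110
u,v=x[m].mean(),y[m].mean(); X=world(p,u,v,.115)
s=bot.sense(); M=R.from_quat(s["orientation"],scalar_first=True).as_matrix()
print(m.sum(),u,v,X,world(p,u,v),s["tcp_pos"],s["finger_gap"],M[:,2], s["contact_force"])
print("tool-frame shift to tip-on-mark /0.4",M.T@(X+[0,0,.022]-s["tcp_pos"])/.4)
# flap edges left/right
a=[world(p,*q,.115) for q in((186,25),(192,152),(338,21),(332,148))]
for i in(0,2): d=a[i]-a[i+1]; print(d[:2],np.arctan2(d[1],d[0]))
E
```

```text
259 257.80694980694983 121.01544401544402 [ 0.5106 -0.2923  0.115 ] [ 0.5106 -0.2923  0.1151] [ 0.461  -0.2949  0.2933] 0.0006560404469087317 [ 0.0006 -0.0009 -1.    ] [-0.2688 -0.4201  0.0633]
tool-frame shift to tip-on-mark /0.4 [ 0.0056 -0.1236  0.3907]
[0.1091 0.0101] 0.09199296505308
[0.1081 0.0136] 0.12522896890315482
```

```bash
python3 -m handwheel '[{"dp":[0.005,-0.12,0.05],"delta_rot":[0,0,0]},{"dp":[0,0,0.12],"delta_rot":[0,0,0]},{"dp":[0,0,0.12],"delta_rot":[0,0,0]},{"dp":[0,0,0.03],"delta_rot":[0,0,0]},{"dp":[0,0,0],"delta_rot":[0,0,0]}]' -1
python3 - <<'E'
from h import *
np.set_printoptions(precision=4,suppress=True)
X=np.array([.5106,-.2923,.115]); 
s=bot.sense(); M=R.from_quat(s["orientation"],scalar_first=True).as_matrix()
print(s["tcp_pos"],s["finger_gap"],s["contact_force"],M.T@(X+[0,0,.022]-s["tcp_pos"])/.4)
p=bot.snapshot("wrist"); save(p,"w2")
E
```

```text
time: 2.72
tcp_pos: [0.5078, -0.3, 0.1641]
orientation: [0.0, 0.738, -0.675, 0.003]
contact_force: [0.7, 1.1, 1.4]
finger_gap: 0.0008
[ 0.5078 -0.3     0.1641] 0.0007845783285435016 [0.6513 1.1198 1.3637] [-0.019  -0.0083  0.0677]
```

View pics/w2.png

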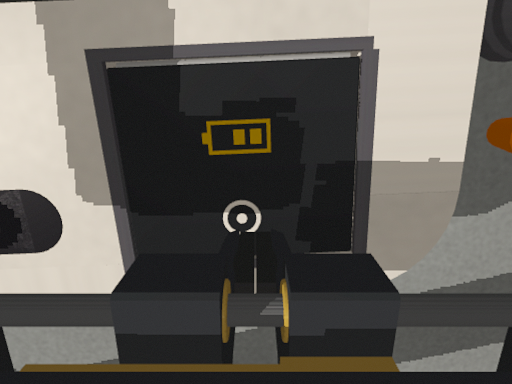

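The ring is at (242,217) and the fingertips are at about (256,233), slightly to its right, which matches the computed 8 mm offset. I'll correct that and go lower.

```bash
python3 -m handwheel '[{"dp":[-0.019,-0.008,0],"delta_rot":[0,0,0]},{"dp":[0,0,0.02],"delta_rot":[0,0,0]},{"dp":[0,0,0],"delta_rot":[0,0,0]}]' -1
python3 - <<'E'
from h import *
np.set_printoptions(precision=4,suppress=True)
p=bot.snapshot("wrist"); save(p,"w3")
X=np.array([.5106,-.2923,.115]); 
s=bot.sense(); M=R.from_quat(s["orientation"],scalar_first=True).as_matrix()
print(s["tcp_pos"],s["finger_gap"],s["contact_force"],M[:,2],M.T@(X+[0,0,.022]-s["tcp_pos"])/.4,pix(p,X))
g=cv2.cvtColor(p["frame"],cv2.COLOR_RGB2GRAY)
for n in ["press_mark"]:
  for t in bot.tip_of(p,n)[:1]: print(t,world(p,*t["uv"],.115))
E
```

```text
time: 3.15
tcp_pos: [0.5115, -0.2926, 0.1597]
orientation: [0.0, 0.738, -0.675, 0.007]
contact_force: [0.1, 0.4, -0.4]
finger_gap: 0.0002
[ 0.5117 -0.2928  0.1602] 0.0005180535467529744 [ 0.3672  0.6928 -0.7417] [ 0.0101 -0.0102 -0.9999] [-0.0021  0.0032  0.0578] [253.4478 229.5884]
{'uv': [252.7, 227.2], 'score': 0.57} [ 0.512  -0.2917  0.115 ]
```

View pics/w3.png

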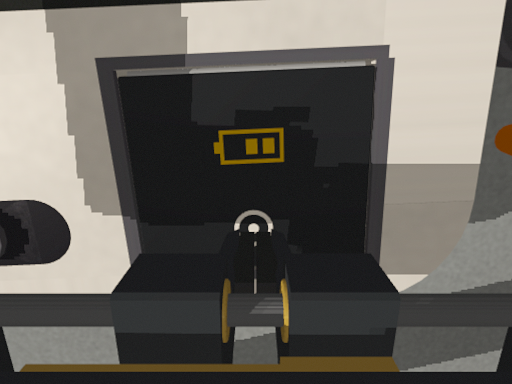

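```bash
python3 -m handwheel '[{"dp":[-0.002,0.002,0.03],"delta_rot":[0,0,0]},{"dp":[0,0,0.01],"delta_rot":[0,0,0]},{"dp":[0,0,0],"delta_rot":[0,0,0]}]' -1
python3 -c "
from h import *
s=bot.sense();print(s['tcp_pos'],s['contact_force'])"
```

```text
time: 3.62
tcp_pos: [0.5108, -0.2922, 0.1428]
orientation: [0.0, 0.738, -0.675, 0.007]
contact_force: [0.5, 0.4, 0.5]
finger_gap: 0.0006
[ 0.51084058 -0.29223544  0.14278991] [0.46808174 0.36752423 0.52567315]
```

```bash
python3 -m handwheel '[{"dp":[0,0,0.01],"delta_rot":[0,0,0]}]' -1 | egrep 'pos|force'
python3 -m handwheel '[{"dp":[0,0,0.005],"delta_rot":[0,0,0]}]' -1| egrep 'pos|force'
```

```text
tcp_pos: [0.511, -0.2924, 0.1388]
contact_force: [0.5, 0.6, 0.3]
tcp_pos: [0.5109, -0.2924, 0.1367]
contact_force: [-1.1, 1.3, 2.1]
```

```bash
python3 -m handwheel '[{"dp":[0,0,0.004],"delta_rot":[0,0,0]}]' -1 | egrep 'pos|force'
python3 -m handwheel '[{"dp":[0,0,0.004],"delta_rot":[0,0,0]}]' -1| egrep 'pos|force'
```

```text
tcp_pos: [0.5109, -0.2924, 0.1352]
contact_force: [-1.1, 0.6, 3.8]
tcp_pos: [0.5109, -0.2924, 0.1338]
contact_force: [-2.3, 0.8, 3.3]
```

```bash
python3 -m handwheel '[{"dp":[0,0,0.003],"delta_rot":[0,0,0]}]' -1 | egrep 'pos|force'
python3 -m handwheel '[{"dp":[0,0,0.002],"delta_rot":[0,0,0]}]' -1| egrep 'pos|force'
```

```text
tcp_pos: [0.5109, -0.2924, 0.1327]
contact_force: [-2.2, 0.7, 4.4]
tcp_pos: [0.511, -0.2924, 0.1323]
contact_force: [-2.6, 3.1, 7.9]
```

```bash
python3 -m handwheel '[{"dp":[0,0,0.002],"delta_rot":[0,0,0]}]' -1| egrep 'pos|force'
```

```text
tcp_pos: [0.511, -0.2924, 0.1321]
contact_force: [-4.1, 2.1, 9.7]
```

The force rises steeply now (8 to 10 N within 0.2 mm), so the buffers are engaged and the catch is free. I'm withdrawing upwards quickly, then towards the front.

```bash
python3 -m handwheel '[{"dp":[0,0.02,-0.15],"delta_rot":[0,0,0]},{"dp":[0,0.06,-0.13],"delta_rot":[0,0,0]},{"dp":[0,0.12,-0.08],"delta_rot":[0,0,0]},{"dp":[0,0.13,-0.02],"delta_rot":[0,0,0]},{"dp":[0,0.1,0],"delta_rot":[0,0,0]}]' -1
python3 - <<'E'
from h import *
p=bot.snapshot("scene"); save(p,"s2")
E
```

```text
time: 5.12
tcp_pos: [0.3356, -0.3068, 0.2858]
orientation: [0.001, 0.739, -0.674, 0.008]
contact_force: [0.2, -0.5, 0.4]
finger_gap: 0.0004
```

View pics/s2.png

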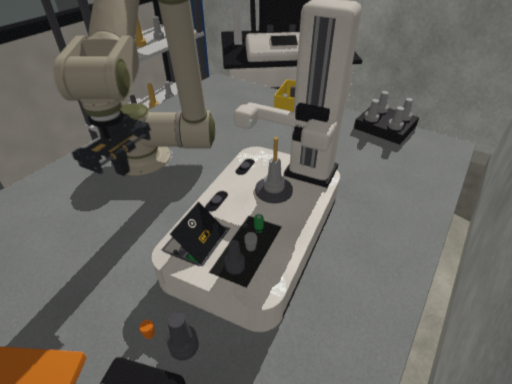

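The flap is rising on its own (ring now at about (192,223)) and the hand is well clear. I'll let time pass and watch.

```bash
python3 -m handwheel '[{"dp":[0,0,0],"delta_rot":[0,0,0]},{"dp":[0,0,0],"delta_rot":[0,0,0]},{"dp":[0,0,0],"delta_rot":[0,0,0]},{"dp":[0,0,0],"delta_rot":[0,0,0]},{"dp":[0,0,0],"delta_rot":[0,0,0]}]' -1 >/dev/null
python3 -m handwheel '[{"dp":[0,0,0],"delta_rot":[0,0,0]},{"dp":[0,0,0],"delta_rot":[0,0,0]},{"dp":[0,0,0],"delta_rot":[0,0,0]},{"dp":[0,0,0],"delta_rot":[0,0,0]},{"dp":[0,0,0],"delta_rot":[0,0,0]}]' -1 >/dev/null
python3 -m handwheel '[{"dp":[0,0,0],"delta_rot":[0,0,0]},{"dp":[0,0,0],"delta_rot":[0,0,0]},{"dp":[0,0,0],"delta_rot":[0,0,0]},{"dp":[0,0,0],"delta_rot":[0,0,0]},{"dp":[0,0,0],"delta_rot":[0,0,0]}]' -1 |head -2
cat > chk.py <<'E'
from h import *
import sys
np.set_printoptions(precision=3,suppress=True)
p=bot.snapshot("scene"); save(p,sys.argv[1])
t=bot.tip_of(p,"press_mark")[0]; X=world(p,*t["uv"]); H=np.array([.595,-.282,.1125])
# mark expected at hinge + 85mm arc
d=X-H; print(bot.sense()["time"],t,X,"angle",np.arctan2(d[2],np.hypot(*d[:2])))
for n in("cell_mid","collet_mid","holder_mid"):
    for t in bot.tip_of(p,n)[:2]: print(n,np.round(t["uv"]),round(t["score"],2),world(p,*t["uv"]))
E
python3 chk.py s3
python3 -m handwheel '[{"dp":[0,0,0],"delta_rot":[0,0,0]},{"dp":[0,0,0],"delta_rot":[0,0,0]},{"dp":[0,0,0],"delta_rot":[0,0,0]},{"dp":[0,0,0],"delta_rot":[0,0,0]},{"dp":[0,0,0],"delta_rot":[0,0,0]}]' -1 >/dev/null
python3 -m handwheel '[{"dp":[0,0,0],"delta_rot":[0,0,0]},{"dp":[0,0,0],"delta_rot":[0,0,0]},{"dp":[0,0,0],"delta_rot":[0,0,0]},{"dp":[0,0,0],"delta_rot":[0,0,0]},{"dp":[0,0,0],"delta_rot":[0,0,0]}]' -1 >/dev/null
python3 -m handwheel '[{"dp":[0,0,0],"delta_rot":[0,0,0]},{"dp":[0,0,0],"delta_rot":[0,0,0]},{"dp":[0,0,0],"delta_rot":[0,0,0]},{"dp":[0,0,0],"delta_rot":[0,0,0]},{"dp":[0,0,0],"delta_rot":[0,0,0]}]' -1 >/dev/null
python3 -m handwheel '[{"dp":[0,0,0],"delta_rot":[0,0,0]},{"dp":[0,0,0],"delta_rot":[0,0,0]},{"dp":[0,0,0],"delta_rot":[0,0,0]},{"dp":[0,0,0],"delta_rot":[0,0,0]},{"dp":[0,0,0],"delta_rot":[0,0,0]}]' -1 >/dev/null
python3 -m handwheel '[{"dp":[0,0,0],"delta_rot":[0,0,0]},{"dp":[0,0,0],"delta_rot":[0,0,0]},{"dp":[0,0,0],"delta_rot":[0,0,0]},{"dp":[0,0,0],"delta_rot":[0,0,0]},{"dp":[0,0,0],"delta_rot":[0,0,0]}]' -1 
python3 chk.py s4
```

```text
time: 7.05
tcp_pos: [0.3347, -0.3068, 0.2849]
7.15 {'uv': [202.3, 220.3], 'score': 0.85} [ 0.572 -0.285  0.197] angle 1.3076099835067736
cell_mid [257. 223.] 0.74 [ 0.666 -0.18   0.147]
collet_mid [145. 329.] 0.8 [ 0.575 -0.524  0.041]
collet_mid [250. 241.] 0.52 [ 0.689 -0.247  0.154]
holder_mid [178. 334.] 0.82 [ 0.675 -0.509  0.095]
holder_mid [234. 257.] 0.57 [ 0.692 -0.317  0.167]
time: 10.42
tcp_pos: [0.3347, -0.3068, 0.2849]
orientation: [0.002, 0.739, -0.674, 0.007]
contact_force: [0.3, 0.4, 0.2]
finger_gap: 0.0002
10.525 {'uv': [201.0, 223.9], 'score': 0.95} [ 0.574 -0.293  0.193] angle 1.2863394389575786
cell_mid [259. 220.] 0.49 [ 0.67  -0.177  0.159]
collet_mid [250. 241.] 0.74 [ 0.69  -0.247  0.156]
collet_mid [148. 330.] 0.61 [ 0.582 -0.523  0.04 ]
holder_mid [178. 336.] 0.87 [ 0.674 -0.511  0.087]
holder_mid [232. 259.] 0.71 [ 0.688 -0.32   0.161]
```

View pics/s4.png

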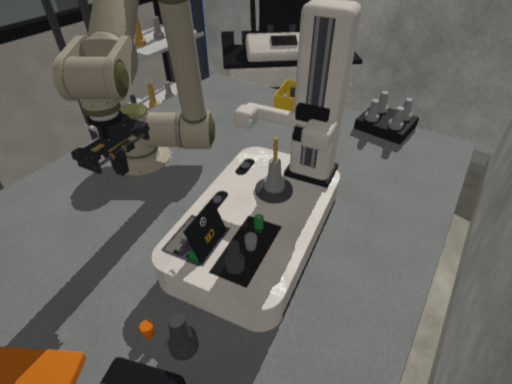

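The flap stands fully up (ring at about (203,222)) and the measured angle is about 1.29 rad, against a stop at 1.25. It has held for over 3 s, and the cell, collet and holder haven't moved.

```bash
python3 -c "
from station import bot
print(bot.close_job())"
```

```text
the job is handed in; nothing more can be done
None
```

The battery flap is open and standing fully up, and I have handed the job in.

- **Press:** I pressed once, with closed fingertips on the ring mark. The force was 3–4 N on the way down and about 10 N on the rubber buffers at the end. Then I took the hand up and towards the front, about 18 cm away, and the flap sprang up by itself.
- **Flap angle:** the camera put it at about 1.31 rad at 7.2 s and 1.29 rad at 10.5 s. The stop is at 1.25 rad, and the small excess is within the picture's measuring error. It stayed up for more than 3 s with the hand clear.
- **Other things:** the cell, collet and tool holder were where they started, to within the detector's scatter of about 1 cm, and the arm never came near the set tool. The force read near zero at the end.
- **Not checked:** I could not read the hatch and latch pin joints directly, so the open state is judged from the pictures alone.

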